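# Start the glaze mill at its fourth speed

## Task

Start the glaze mill: first lower its wire guard fully shut over the jar, then press the speed selector in to free it from Off and turn it clockwise four clicks, and leave it resting in that fourth notch. Do not start the mill with the guard open, and leave the stop button and everything else on the bench as they are.

Things in the scene. Friction and masses are not known exactly. Their poses are not given: they have to be found in the camera images.
- mill: bolted-down jar mill; origin on the bench under the middle of its grey motor housing (270 mm deep in x, 400 wide in y, 85 high); x points from the robot's side to the far side, y left, z up. A white porcelain jar lies on two black rollers (jar top 232 mm up). At its right end is a grey wedge console, 180 mm wide
- guard_hinge (a point): fixed point with the mill's axes: middle of the hinge line of the wire guard, 100 mm above the bench along the housing's far edge; the hinge line runs along y. The guard is a hood of steel wire over the jar, 384 mm wide, 156 mm high
- guard_tab (a point): middle of the upper face of the flat steel tab at the guard's front edge: 36 mm front to back, 140 mm wide, 5 mm thick, 290 mm from the hinge line on the robot's side; push it down with closed fingertips. Shut, it lies 102 mm above the bench. Its axes turn with the guard; shut, they are the mill's, z out of the upper face
- guard (a joint): angle of the wire guard about its hinge line, rad: 0 fully shut, up to 1.0 open; starts at 0.45 to 0.85. A friction hinge holds it where it is left above about 0.4 rad; pushing the tab down takes 1 to 3 N; from below about 0.3 rad it sinks shut by its own weight and stays
- dial: fixed round aluminium plate, 124 mm wide, on the console's sloping panel; origin on the panel at the selector's axis, z out of the panel (tilted 25 degrees from vertical towards the robot's side), x straight up the slope. The panel is 60 mm high at its near edge, 85 mm down the slope. Eight dark ticks, the broad one is Off
- selector_grip (a point): centre of the grip of the speed selector, on its turning axis, 38 mm above the panel; z out of the panel, x towards the pointer. A black bar with flat sides 18 mm apart (32 mm behind to 22 mm ahead of the axis), then a 9 mm wide pointer to 39 mm; it stands 15 to 55 mm above the panel on a round skirt 68 mm wide, 8 to 15 mm above the panel
- selector (a joint): angle of the selector, rad, growing clockwise looking at the panel: 0 Off, then seven notches 0.628 (36 degrees) apart, felt as clicks. Leaving a notch takes 0.17 N m; past half-way it snaps on to the next. It starts at Off (pointer 126 degrees anticlockwise of up the slope), blocked until pressed in; keep it pressed for the first 25 degrees. Fourth notch: 2.513
- stem (a joint): how far the selector is pressed into the panel, m: 0 out, 0.006 at the bottom. 4 mm frees the catch; the spring gives 6 N at the top and 10 N at the bottom, and returns the handle
- stop (a joint): travel of the red mushroom stop button (38 mm wide, its top 20 mm above the panel) at the upper left of the panel, 109 mm from the selector's axis, m: 0 out, 0.006 pressed; leave it alone
- board_cup0: grey clay cup, 80 mm wide, 92 mm high, on the ware board; origin under its foot; leave it alone
- board_cup1: another such cup on the ware board
- front_cup: grey clay cup, 82 mm wide, 95 mm high, on the bench between the robot and the console; origin under its foot; leave it alone
- glaze_pot: white lidded pot, 84 mm wide, 110 mm high, right of the console; origin under its foot; leave it alone
- glaze_brush: flat glaze brush 200 mm long, lying on the bench in front of the mill; origin under its middle; leave it alone
- rib: flat wooden rib 110 x 50 x 8 mm, lying on the bench in front of the mill; origin under its centre; leave it alone
- oxide_jar: brown glass jar, 60 mm wide, 100 mm high, in front of the mill's left end; origin under its foot; leave it alone

How it is judged:
On the way, in this order (a step that is already met when the one before it is completed fails the run):
1. the wire guard is fully shut (value of joint guard below 0.05 rad), for 0.2 s.
2. the selector is in its fourth notch (value of joint selector between 2.36 and 2.67 rad), for 0.2 s.
At the end, for the whole second after the job is handed in: the guard is shut (within 0.05 rad), the selector rests in the fourth notch clockwise from Off (2.513 rad, within about 0.15) and stands out again, untouched, and nothing else has been disturbed (all of step 2 and value of joint guard below 0.05 rad and value of joint stem below 0.0015 m and velocity of joint selector between -0.1 and 0.1 rad/s).
It fails at once if the mill was switched on with the guard open (value of joint selector above 0.35 rad and value of joint guard above 0.1 rad).
It fails at once if the stop button was pressed (value of joint stop above 0.003 m).
It fails at once if something else on the bench was displaced (distance of any of board_cup0, board_cup1, front_cup, glaze_pot, glaze_brush, rib, oxide_jar from where it was at the start of the episode above 0.025 m).
It also fails if it takes over 64 s, if anything falls off the work surface, if the arm or the gripper's body presses on something with over 40 N, if the wrist force passes 120 N, or if a joint passes its speed limit or range.

## Robot

A 7-joint arm with a two-finger parallel gripper is mounted at the origin on the work surface. World frame = base frame: x ahead of the robot, y to its left, z up, the work surface at z = 0. Lengths are in m, angles in rad, forces in N, time in s.
With the tool pointing down it reaches from about 0.425 to 0.875 m from the base axis. Payload 4.7 kg.
Tool frame: the origin (TCP) lies at the very end of the fingers, on their centre line; the grasp point (between the pads) lies 19 mm behind it; x points along the fingers, y is the direction in which the jaws open and shut, and the axes are right-handed (so a half turn about x gives the same grasp; the last joint's range is limited). The gripper opens to 87 mm and grips with 3 to 60 N. Pads are 19 mm wide; open, the fingers measure 117 mm over their backs; the gripper's body (75 mm by 190 mm) begins 51 mm behind the grasp point.
Start: joints at [1.238, 0.321, -0.07, 1.45, 0.023, 1.371, -0.057], TCP at [0.221, -0.611, 0.202] pointing down, gripper open.
Joint ranges: [-2.86, 2.86], [-0.3, 2.09], [-1.38, 1.24], [0.06, 2.45], [-1.56, 4.7], [0.09, 2.05], [-2.69, 2.69]. Speed limits (rad/s): [2.57, 2.57, 3.14, 3.14, 3.14, 3.14, 3.14].

## Interface

Orientations are given as a rotation vector (axis times angle).
In Python, from bench import ctrl gives the robot as it stands.
- The arm moves only by the tool step_arm, never from a script. Its argument "increments" is one flat list of numbers, 6 for each row, row after row: the shift along the tool's x, y, z in cm, then the turn, a rotation vector about the tool's x, y, z in rad. In form: [tx, ty, tz, ax, ay, az, tx, ty, tz, ax, ay, az, ...]. A call has 1 to 12 rows; each row shifts and turns the commanded pose from where the row before left it, along the tool's axes as they then stand; what a row does not reach is not made up. A row lasts 1/8 s, in which the tool goes at most 62.5 mm and 10.7 degrees, less where a joint would pass 70% of its speed; a pose out of reach is approached as far as the arm can. A call with a gripper value outside its range is refused whole. "fingers" is the opening in per cent of the stroke, from 0 (shut) to 100 (fully open), set as the call begins (left out, the last holds). The fingers move at their own pace and stop on an object; "force" is the grip in N (left out, the last holds). Time passes only in rows, so rows that do not move let the fingers close. It gives the time, the measured TCP pose, the force and the opening at its end, in the units of the state.
- ctrl.get_state(): the state, without advancing time (a new reading comes with each control period).
- ctrl.get_image(name): name is "scene" or "top"; returns the picture (400x640x3 uint8, red, green, blue); there is no depth.
- ctrl.camera_params(name): a dict with "vertical_fov" (degrees; the focal length in pixels is half the picture's height over the tangent of half this angle, whatever the lens; pixels are square), "cx", "cy" (the principal point, pixels), "R" (3x3) and "t" (3): a world point X has camera coordinates R X + t. Camera axes: x right, y down, z forward; pixel columns grow to the right and rows downward; lengths in m; the calibration is good to about 2 mm. A picture is of the moment at which its call begins. camera_params takes no time and is no camera call.
- ctrl.close_job(): hands the job in, once; it reports no verdict.
Trained networks look in the newest picture that a camera, given by its name, has taken for a name from the list of things; names that differ only in an ending like _2 or _b are one class to them, and where a whole thing is asked for, a point or a joint stands for the part that bears it (a point fixed in the world has none). Each returns a list of dicts, best first, with "score" (0 to 1); they miss things now and then, are a little off and sometimes report something else, mostly with a low value. They report only what shows in the picture. A call takes as long as a camera call.
- ctrl.search_frame(camera, name): "xyz" ([x, y, z] in m, in the coordinates of the camera as it stood for that picture, good to about 4 mm: the middle of the surface that is visible of it).
- ctrl.silhouettes(camera, name): "pixels" (400x640 bool, what is visible of it).
- ctrl.spot_point(camera, name): "xyz" ([x, y, z] in m, in the coordinates of the camera as it stood for that picture, good to about 4 mm: a listed point, or the origin of a listed thing).
The state is a dict: "time": time; "joint_positions": joint angles; "qd": joint speeds; "joint_torque": joint torques, N m; "position": TCP position; "tool_rot": TCP orientation; "ft_force": force on the tool from outside, world axes, zero at the start; "torque": the same for the moment, N m; "grip_width": opening from 0.0 (shut) to 1.0 (fully open).
Only numpy, scipy, OpenCV 4.12 (cv2) and the standard library are available. Lean on these libraries where they do the work, as an engineer would, in place of code of your own. Each camera call takes 0.05 s, during which the arm holds its last target.

## Working session

There is one attempt and no reset: what is moved stays moved. The work goes in short steps, Python scripts to look and compute and a tool call to move; the robot and the scene stay as the last step left them, time stands still between calls to the robot, and variables do not carry over. Pictures are saved under pics/ and viewed, and the job is handed in when it is done.

Besides the shell and the picture viewer there is one more tool, called after "Call:" as name(argument=value, ...) on one line, values as JSON. step_arm: Moves the arm, as the interface text tells. Its arguments: {"type":"object","properties":{"increments":{"type":"array","items":{"type":"number"}},"fingers":{"type":"number"},"force":{"type":"number"}},"required":["increments"]}

```bash
ls; mkdir -p pics; cat > h.py <<'E'
import numpy as np, cv2
from bench import ctrl
from scipy.spatial.transform import Rotation as R
def w(cam,p):
    c=ctrl.camera_params(cam); return np.array(c["R"]).T@(np.array(p)-np.array(c["t"]))
def px(cam,X):
    c=ctrl.camera_params(cam); f=200/np.tan(np.radians(c["vertical_fov"]/2)); p=np.array(c["R"])@np.array(X)+np.array(c["t"]); return np.array([c["cx"]+f*p[0]/p[2],c["cy"]+f*p[1]/p[2]])
E
python3 - <<'E'
from h import *
np.set_printoptions(precision=4,suppress=True)
for c in ("scene","top"):
    cv2.imwrite(f"pics/{c}0.png",ctrl.get_image(c)[:,:,::-1]); print(ctrl.camera_params(c)['vertical_fov'], w(c,[0,0,0]))
    for n in ["mill","guard_hinge","guard_tab","dial","selector_grip","stop","front_cup","glaze_pot","glaze_brush","rib","oxide_jar","board_cup0"]:
        for r in ctrl.spot_point(c,n)[:2]: print(c,n,round(r["score"],2),w(c,r["xyz"]))
s=ctrl.get_state(); print(s)
E
```

```text
pics
54.83634779507083 [ 0.9265 -0.6314  1.0434]
scene mill 0.85 [ 0.6675  0.129  -0.0024]
scene guard_hinge 0.92 [0.7899 0.1013 0.0984]
scene guard_tab 0.9 [0.5694 0.1346 0.2828]
scene dial 0.92 [ 0.5389 -0.1627  0.0941]
scene selector_grip 0.83 [ 0.5244 -0.162   0.1292]
scene selector_grip 0.59 [ 0.3044 -0.2722  0.0006]Traceback (most recent call last):
  File "<stdin>", line 6, in <module>
ValueError: it knows: board_cup, dial, front_cup, glaze_brush, glaze_pot, guard_hinge, guard_tab, mill, oxide_jar, rib, selector_grip
```

```bash
python3 - <<'E'
from h import *
np.set_printoptions(precision=4,suppress=True)
for c in ("scene","top"):
    cv2.imwrite(f"pics/{c}1.png",ctrl.get_image(c)[:,:,::-1]); print(c, w(c,[0,0,0]))
    for n in ["mill","guard_hinge","guard_tab","dial","selector_grip","front_cup","glaze_pot","glaze_brush","rib","oxide_jar","board_cup"]:
        for r in ctrl.spot_point(c,n)[:2]: print(c,n,round(r["score"],2),w(c,r["xyz"]))
s=ctrl.get_state(); print(s)
E
```

```text
scene [ 0.9265 -0.6314  1.0434]
scene mill 0.31 [0.4474 0.4855 0.042 ]
scene guard_hinge 0.88 [0.7908 0.1028 0.1041]
scene guard_tab 0.97 [0.5703 0.1352 0.2828]
scene guard_tab 0.51 [0.7931 0.1036 0.1004]
scene dial 0.92 [ 0.5388 -0.1678  0.0937]
scene selector_grip 0.84 [ 0.5251 -0.1619  0.1262]
scene front_cup 0.94 [ 0.3057 -0.2757  0.0038]
scene glaze_pot 0.79 [ 0.456  -0.5386  0.002 ]
scene glaze_pot 0.35 [ 0.544  -0.162   0.0941]
scene glaze_brush 0.55 [ 0.3638  0.1621 -0.0019]
scene glaze_brush 0.21 [0.4481 0.4869 0.0387]
scene rib 0.87 [ 0.3598 -0.0459  0.001 ]
scene oxide_jar 0.8 [ 0.3431  0.3365 -0.0034]
scene board_cup 0.67 [0.556  0.4813 0.0428]
scene board_cup 0.63 [0.4444 0.4831 0.0414]
top [ 0.4274 -0.0057  1.3177]
top mill 0.58 [ 0.6657  0.129  -0.0029]
top guard_hinge 0.74 [0.7933 0.104  0.104 ]
top guard_tab 0.74 [0.5682 0.1411 0.2856]
top guard_tab 0.52 [ 0.3682  0.167  -0.0006]
top dial 0.61 [ 0.5403 -0.1646  0.0957]
top dial 0.3 [0.5702 0.1406 0.2832]
top selector_grip 0.67 [ 0.5245 -0.1599  0.1297]
top front_cup 0.75 [ 0.3055 -0.2744  0.0003]
top glaze_pot 0.85 [ 0.4538 -0.5357  0.0005]
top glaze_brush 0.76 [0.3666 0.1646 0.0027]
top glaze_brush 0.51 [0.5575 0.4843 0.0405]
top rib 0.8 [ 0.362  -0.0469 -0.0012]
top rib 0.65 [ 0.6683  0.1278 -0.0044]
top oxide_jar 0.58 [ 0.3437  0.3369 -0.0074]
top board_cup 0.74 [0.447  0.4832 0.0401]
top board_cup 0.72 [0.5572 0.4849 0.0445]
{'time': 1.5, 'joint_positions': array([ 1.2381,  0.321 , -0.0701,  1.4505,  0.0226,  1.3708, -0.0569]), 'qd': array([ 0.0003,  0.0002,  0.001 , -0.0016, -0.0002, -0.0002,  0.0002]), 'joint_torque': array([  0.0002, -49.1096,  -0.4031, -31.276 ,  -0.0639,   0.0339,
         0.    ]), 'position': array([ 0.2209, -0.6114,  0.2018]), 'tool_rot': array([ 2.0329,  0.3559, -2.0328]), 'ft_force': array([ 0.3149, -0.2122,  1.1512]), 'torque': array([-0.0034, -0.01  , -0.0046]), 'grip_width': 1.0015293026357985}
```

View pics/scene0.png

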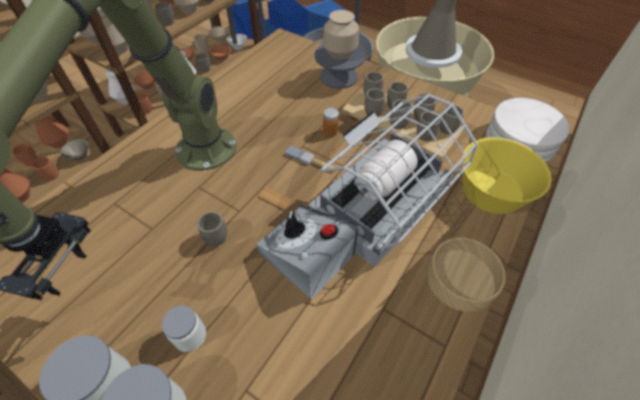

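View pics/top1.png

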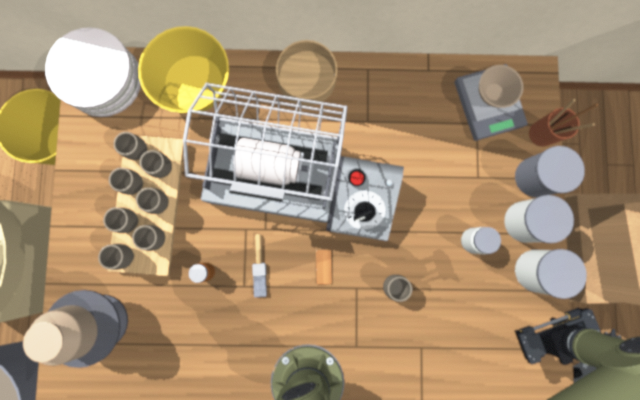

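```bash
cat >> h.py <<'E'
np.set_printoptions(precision=4,suppress=True)
YAW=-0.157
def rz(a): return R.from_euler('z',a).as_matrix()
M=rz(YAW)
HINGE=np.array([0.7915,0.1030,0.100])
def tabpt(th): return HINGE+M@np.array([-0.29*np.cos(th),0,0.29*np.sin(th)+.002*np.cos(th)])
def ori(xt,yt):
    xt=np.array(xt)/np.linalg.norm(xt); yt=np.array(yt)-np.dot(yt,xt)*xt; yt/=np.linalg.norm(yt)
    return np.column_stack([xt,yt,np.cross(xt,yt)])
def tilt(a,yaw=YAW): # pointing down, leaning back to robot by a
    return rz(yaw)@np.array([np.sin(a),0,-np.cos(a)])
def rows(p0,R0,p1,R1,n):
    d=R.from_matrix(R0.T@R1).as_rotvec(); out=[]
    for i in range(n):
        Ra=R0@R.from_rotvec(d*i/n).as_matrix()
        out.append(list(np.round(Ra.T@((p1-p0)/n)*100,2))+list(np.round(d/n,4)))
    return out
def show(p1,R1,n,p0=None,R0=None):
    s=ctrl.get_state()
    p0=s["position"] if p0 is None else p0
    R0=R.from_rotvec(s["tool_rot"]).as_matrix() if R0 is None else R0
    for r in rows(p0,R0,p1,R1,n): print(",".join("%g"%v for v in r)+",")
E
python3 - <<'E'
from h import *
s=ctrl.get_state(); print(R.from_rotvec(s["tool_rot"]).as_matrix(), "az",np.arctan2(-.611,.221))
h=[];m=[]
# yaw
for c in ("scene","top"):
    pass
a=np.array([.5696,.1358]);b=np.array([.7915,.103]);d=np.array([.5395,-.1645]);mm=np.array([.667,.129])
f=lambda v:np.arctan2(v[1],v[0])
print(f(b-a),f(b-mm)); print(M.T[:2,:2]@(d-mm), M.T[:2,:2]@(b-mm))
# edges from top image
im=cv2.imread("pics/top1.png"); cv2.imwrite("pics/topz.png",cv2.resize(im[70:260,170:430],None,fx=3,fy=3,interpolation=cv2.INTER_CUBIC))
for th in(0,.68): print(px("top",tabpt(th)),px("scene",tabpt(th)),tabpt(th))
E
```

```text
[[ 0.      0.3399 -0.9405]
 [-0.0002 -0.9405 -0.3399]
 [-1.      0.0002  0.    ]] az -1.223734723255406
-0.14675169145555478 -0.20587646676650975
[-0.08   -0.3098] [ 0.127  -0.0062]
[261.3973 220.3216] [341.9747 159.6546] [0.5051 0.1483 0.102 ]
[257.2541 191.3137] [362.0664 127.5575] [0.5688 0.1383 0.2839]
```

View pics/topz.png

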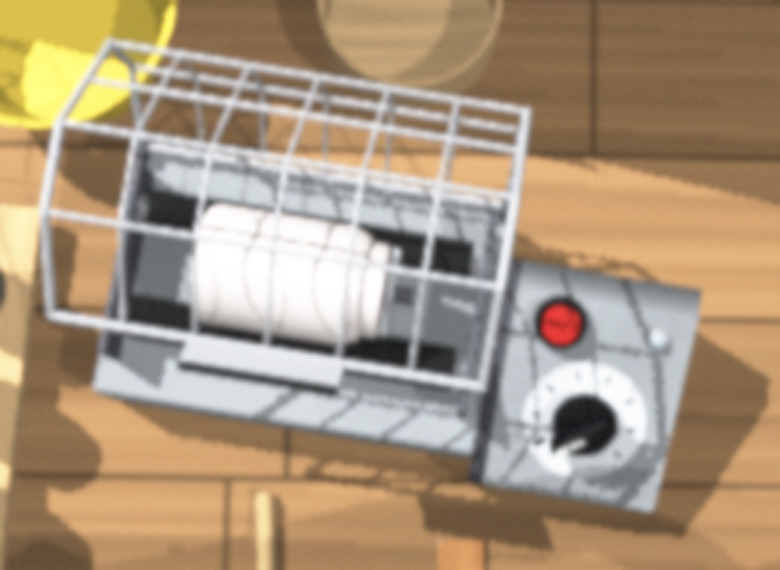

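```bash
python3 - <<'E'
from h import *
s=ctrl.get_state(); 
def O(a,yaw,t): return ori(tilt(t,yaw),rz(a)@np.array([1,0,0]))
p1=np.array([.42,-.38,.38]); R1=O(0.12,-.1,.15); show(p1,R1,9)
Rg=ori(tilt(.4),M@np.array([0,1,0])); p2=tabpt(.68)+M@np.array([-.03,0,.06]); print(p2)
show(p2,Rg,11,p1,R1)
E
```

```text
-1.98,-1.67,-2.95,-0.1493,0.0079,0.0162,
-1.98,-1.17,-3.18,-0.1493,0.0079,0.0162,
-1.97,-0.66,-3.33,-0.1493,0.0079,0.0162,
-1.95,-0.12,-3.41,-0.1493,0.0079,0.0162,
-1.92,0.42,-3.4,-0.1493,0.0079,0.0162,
-1.88,0.95,-3.31,-0.1493,0.0079,0.0162,
-1.84,1.47,-3.15,-0.1493,0.0079,0.0162,
-1.78,1.95,-2.9,-0.1493,0.0079,0.0162,
-1.73,2.39,-2.59,-0.1493,0.0079,0.0162,
[0.5391 0.1429 0.3439]
0.41,1.6,-4.6,-0.1169,-0.02,0.014,
0.35,2.12,-4.39,-0.1169,-0.02,0.014,
0.3,2.61,-4.12,-0.1169,-0.02,0.014,
0.26,3.07,-3.79,-0.1169,-0.02,0.014,
0.23,3.49,-3.41,-0.1169,-0.02,0.014,
0.22,3.86,-2.99,-0.1169,-0.02,0.014,
0.22,4.18,-2.52,-0.1169,-0.02,0.014,
0.24,4.44,-2.02,-0.1169,-0.02,0.014,
0.27,4.65,-1.49,-0.1169,-0.02,0.014,
0.31,4.78,-0.95,-0.1169,-0.02,0.014,
0.36,4.86,-0.39,-0.1169,-0.02,0.014,
```

Call:
step_arm(increments=[-1.98, -1.67, -2.95, -0.149, 0.008, 0.016, -1.98, -1.17, -3.18, -0.149, 0.008, 0.016, -1.97, -0.66, -3.33, -0.149, 0.008, 0.016, -1.95, -0.12, -3.41, -0.149, 0.008, 0.016, -1.92, 0.42, -3.4, -0.149, 0.008, 0.016, -1.88, 0.95, -3.31, -0.149, 0.008, 0.016, -1.84, 1.47, -3.15, -0.149, 0.008, 0.016, -1.78, 1.95, -2.9, -0.149, 0.008, 0.016, -1.73, 2.39, -2.59, -0.149, 0.008, 0.016], fingers=0, force=20)

```text
time: 2.62
position: [0.4207, -0.3794, 0.3811]
tool_rot: [1.168, 1.14, -1.021]
ft_force: [-0.5, -0.3, -0.1]
grip_width: 0.06
```

```bash
python3 - <<'E'
from h import *
s=ctrl.get_state(); print(R.from_rotvec(s["tool_rot"]).as_matrix(),s["joint_positions"])
Rg=ori(tilt(.4),M@np.array([0,1,0])); p2=tabpt(.68)+M@np.array([-.03,0,.06])
show(p2,Rg,11)
E
```

```text
[[ 0.1487  0.9813  0.1221]
 [-0.0134  0.1254 -0.992 ]
 [-0.9888  0.1458  0.0318]] [ 1.086   0.0337 -0.346   1.4427 -0.0792  1.5478  0.8627]
0.43,1.6,-4.59,-0.1167,-0.0201,0.0139,
0.37,2.12,-4.38,-0.1167,-0.0201,0.0139,
0.31,2.61,-4.11,-0.1167,-0.0201,0.0139,
0.27,3.07,-3.78,-0.1167,-0.0201,0.0139,
0.25,3.49,-3.41,-0.1167,-0.0201,0.0139,
0.23,3.86,-2.98,-0.1167,-0.0201,0.0139,
0.23,4.17,-2.52,-0.1167,-0.0201,0.0139,
0.25,4.44,-2.02,-0.1167,-0.0201,0.0139,
0.28,4.64,-1.5,-0.1167,-0.0201,0.0139,
0.32,4.78,-0.95,-0.1167,-0.0201,0.0139,
0.37,4.85,-0.4,-0.1167,-0.0201,0.0139,
```

Call:
step_arm(increments=[0.43, 1.6, -4.59, -0.117, -0.02, 0.014, 0.37, 2.12, -4.38, -0.117, -0.02, 0.014, 0.31, 2.61, -4.11, -0.117, -0.02, 0.014, 0.27, 3.07, -3.78, -0.117, -0.02, 0.014, 0.25, 3.49, -3.41, -0.117, -0.02, 0.014, 0.23, 3.86, -2.98, -0.117, -0.02, 0.014, 0.23, 4.17, -2.52, -0.117, -0.02, 0.014, 0.25, 4.44, -2.02, -0.117, -0.02, 0.014, 0.28, 4.64, -1.5, -0.117, -0.02, 0.014, 0.32, 4.78, -0.95, -0.117, -0.02, 0.014, 0.37, 4.85, -0.4, -0.117, -0.02, 0.014, 0, 0, 0, 0, 0, 0])

```text
time: 4.12
position: [0.5401, 0.1434, 0.344]
tool_rot: [0.095, 1.171, -0.137]
ft_force: [-0.1, -0.1, -0.8]
grip_width: 0.005
```

```bash
cat >> h.py <<'E'
def gp(th,lift=0):
    Rg=ori(tilt(.35-.5*th),M@np.array([0,1,0]))
    n=M@np.array([np.sin(th),0,np.cos(th)])
    return tabpt(th)+.0095*Rg[:,2]+lift*n, Rg
E
python3 - <<'E'
from h import *
a=gp(.68,.02); show(a[0],a[1],4); 
print()
ths=np.linspace(.68,.02,17); prev=a
for i,t in enumerate(ths):
    b=gp(t); show(b[0],b[1],1,*prev) if i else show(b[0],b[1],2,*prev); prev=b
E
```

```text
1.52,-0.02,0.75,-0.0003,0.0968,-0.0008,
1.44,-0.02,0.89,-0.0003,0.0968,-0.0008,
1.35,-0.02,1.03,-0.0003,0.0968,-0.0008,
1.24,-0.02,1.15,-0.0003,0.0968,-0.0008,

0.77,-0,-0.64,0,0,0,
0.77,-0,-0.64,0,0,0,
0.91,0,-0.74,-0,-0.0206,-0,
0.93,-0,-0.72,0,-0.0206,0,
0.94,0,-0.7,0,-0.0206,0,
0.96,0,-0.68,-0,-0.0206,-0,
0.97,-0,-0.66,-0,-0.0206,-0,
0.99,0,-0.64,0,-0.0206,0,
1,-0,-0.62,0,-0.0206,-0,
1.01,0,-0.6,-0,-0.0206,-0,
1.02,0,-0.58,0,-0.0206,0,
1.04,-0,-0.56,-0,-0.0206,-0,
1.05,0,-0.53,0,-0.0206,0,
1.06,-0,-0.51,-0,-0.0206,0,
1.07,-0,-0.49,0,-0.0206,0,
1.08,0,-0.47,-0,-0.0206,-0,
1.09,-0,-0.44,0,-0.0206,0,
1.1,0,-0.42,-0,-0.0206,-0,
```

Call:
step_arm(increments=[1.52, -0.02, 0.75, 0, 0.097, -0.001, 1.44, -0.02, 0.89, 0, 0.097, -0.001, 1.35, -0.02, 1.03, 0, 0.097, -0.001, 1.24, -0.02, 1.15, 0, 0.097, -0.001, 0.77, 0, -0.64, 0, 0, 0, 0.77, 0, -0.64, 0, 0, 0, 0.91, 0, -0.74, 0, -0.02, 0, 0.93, 0, -0.72, 0, -0.02, 0, 0.94, 0, -0.7, 0, -0.02, 0])

```text
time: 5.25
position: [0.5571, 0.1351, 0.2574]
tool_rot: [0.122, 1.492, -0.135]
ft_force: [-0.2, -0.2, 1.3]
grip_width: 0.005
```

```bash
python3 - <<'E'
from h import *
cv2.imwrite("pics/scene2.png",cv2.resize(ctrl.get_image("scene")[50:300,200:500,::-1],None,fx=2.5,fy=2.3))
for r in ctrl.spot_point("scene","guard_tab")[:1]: print(r["score"],w("scene",r["xyz"]))
s=ctrl.get_state();print(s["position"],s["ft_force"],gp(.5575)[0],s["joint_positions"],R.from_rotvec(s["tool_rot"]).as_matrix())
E
```

```text
0.7 [0.5577 0.135  0.2671]
[0.5559 0.1354 0.2567] [-0.2333  0.0643 -0.2222] [0.5578 0.14   0.2558] [ 0.3351  0.1273 -0.7017  1.6057  0.1231  1.3786  1.0261] [[ 0.0706  0.164   0.9839]
 [-0.0149  0.9865 -0.1633]
 [-0.9974 -0.0031  0.0721]]
```

View pics/scene2.png

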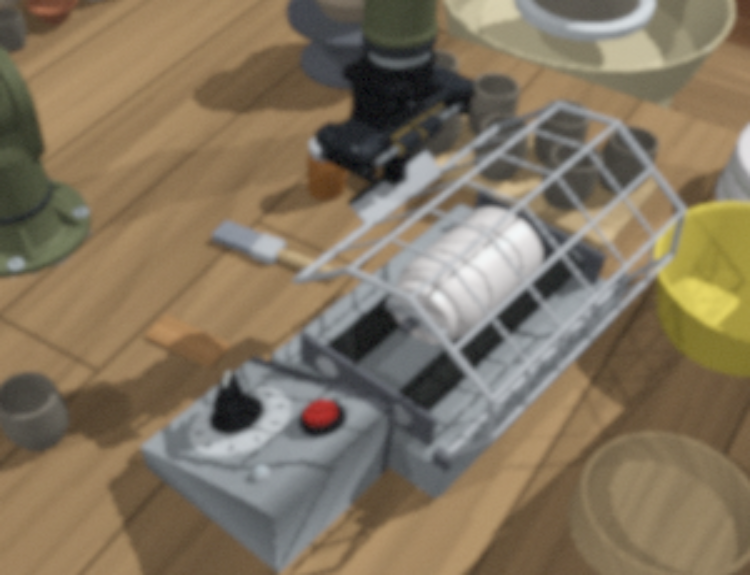

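```bash
python3 - <<'E'
from h import *
a=ctrl.get_image("scene")[90:170,320:420,::-1];b=ctrl.get_image("top")[130:230,200:330,::-1]
cv2.imwrite("pics/c3.png",np.hstack([cv2.resize(a,(400,320),interpolation=2),cv2.resize(b,(400,320),interpolation=2)]))
s=ctrl.get_state();p=s["position"];print(px("scene",p),px("top",p))
for r in ctrl.spot_point("top","guard_tab")[:1]: print(r["score"],w("top",r["xyz"]))
E
```

```text
[357.4341 133.5985] [259.7911 196.7905]
0.6 [ 0.6669  0.1275 -0.004 ]
```

View pics/c3.png

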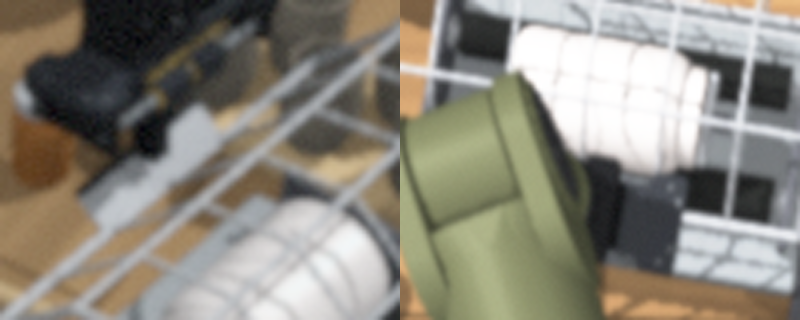

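Call:
step_arm(increments=[0.96, 0, -0.68, 0, -0.02, 0, 0.97, 0, -0.66, 0, -0.02, 0, 0.99, 0, -0.64, 0, -0.02, 0, 1.0, 0, -0.62, 0, -0.02, 0])

```text
time: 6.0
position: [0.5372, 0.1384, 0.2148]
tool_rot: [0.118, 1.416, -0.138]
ft_force: [-0.5, 0.0, 0.1]
grip_width: 0.009
```

```bash
python3 - <<'E'
from h import *
cv2.imwrite("pics/scene4.png",cv2.resize(ctrl.get_image("scene")[50:250,250:500,::-1],None,fx=3,fy=3))
for r in ctrl.spot_point("scene","guard_tab")[:1]: print(r["score"],w("scene",r["xyz"]))
s=ctrl.get_state();print(s["position"],s["ft_force"],gp(.3925)[0],tabpt(.3925))
E
```

```text
0.92 [0.5315 0.1399 0.2256]
[0.5357 0.1384 0.2138] [0.0718 0.8186 0.2169] [0.5361 0.1434 0.2142] [0.5268 0.1449 0.2128]
```

View pics/scene4.png

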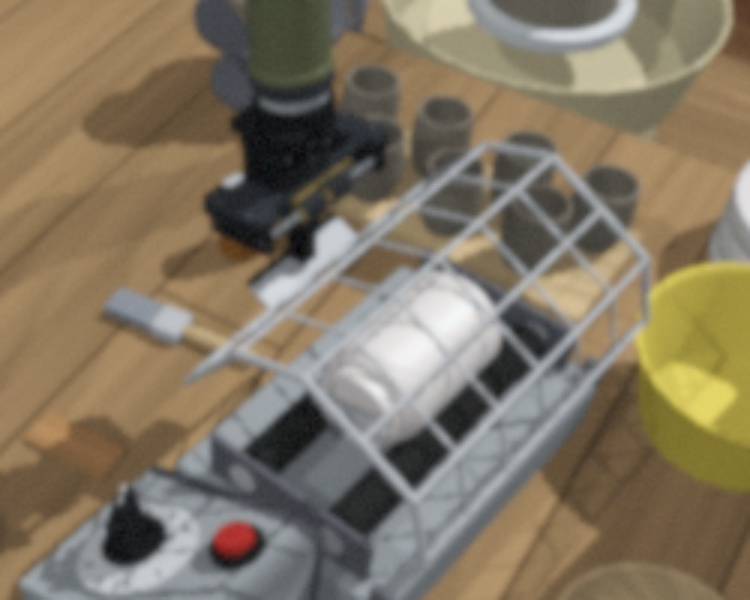

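Call:
step_arm(increments=[1.01, 0, -0.6, 0, -0.02, 0, 1.02, 0, -0.58, 0, -0.02, 0, 1.04, 0, -0.56, 0, -0.02, 0, 1.05, 0, -0.53, 0, -0.02, 0, 1.06, 0, -0.51, 0, -0.02, 0, 1.07, 0, -0.49, 0, -0.02, 0, 1.08, 0, -0.47, 0, -0.02, 0, 0, 0, 0, 0, 0, 0])

```text
time: 7.1
position: [0.5155, 0.1418, 0.1349]
tool_rot: [0.106, 1.279, -0.143]
ft_force: [0.3, -0.3, 0.6]
grip_width: 0.005
```

```bash
python3 - <<'E'
from h import *
cv2.imwrite("pics/scene5.png",cv2.resize(ctrl.get_image("scene")[50:250,250:500,::-1],None,fx=3,fy=3))
for r in ctrl.spot_point("scene","guard_tab")[:1]: print(r["score"],w("scene",r["xyz"]))
s=ctrl.get_state();print(s["position"],s["ft_force"],gp(.1)[0],tabpt(.1),s["joint_positions"])
E
```

```text
0.94 [0.5032 0.1416 0.1105]
[0.5167 0.142  0.136 ] [ 0.1555 -0.5343 -0.0443] [0.5155 0.1467 0.1337] [0.5065 0.1481 0.1309] [ 0.3341 -0.0624 -0.7374  2.0341  0.1445  0.9135  0.922 ]
```

View pics/scene5.png

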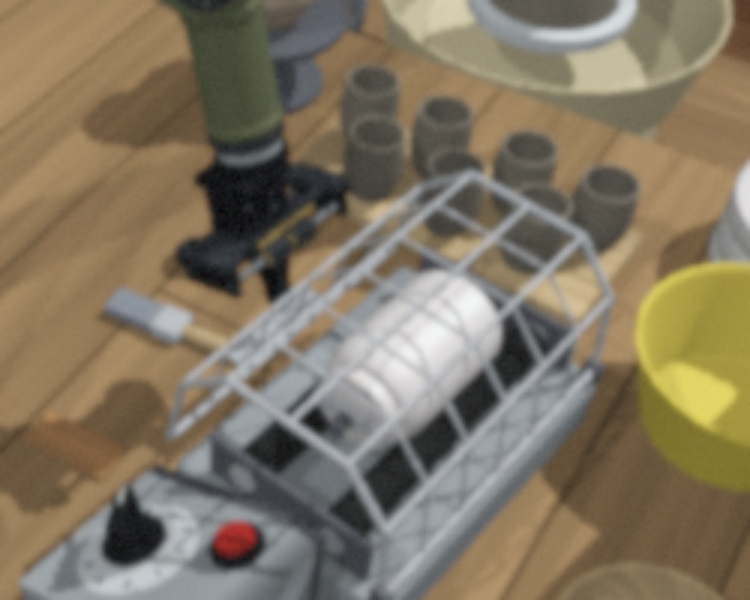

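Call:
step_arm(increments=[1.09, 0, -0.44, 0, -0.02, 0, 1.1, 0, -0.42, 0, -0.02, 0, 0.7, 0, -0.2, 0, 0, 0, 0, 0, 0, 0, 0, 0])

```text
time: 7.7
position: [0.5147, 0.142, 0.1044]
tool_rot: [0.103, 1.239, -0.145]
ft_force: [-0.3, -0.7, -0.3]
grip_width: 0.008
```

```bash
python3 - <<'E'
from h import *
cv2.imwrite("pics/scene6.png",cv2.resize(ctrl.get_image("scene")[50:250,250:500,::-1],None,fx=3,fy=3))
for r in ctrl.spot_point("scene","guard_tab")[:1]: print(r["score"],w("scene",r["xyz"]))
s=ctrl.get_state();print(s["position"],s["ft_force"],gp(.0)[0],tabpt(.0))
E
```

```text
0.65 [0.5031 0.144  0.1021]
[0.5151 0.1421 0.105 ] [0.238  0.487  0.6974] [0.5139 0.1469 0.1053] [0.5051 0.1483 0.102 ]
```

View pics/scene6.png

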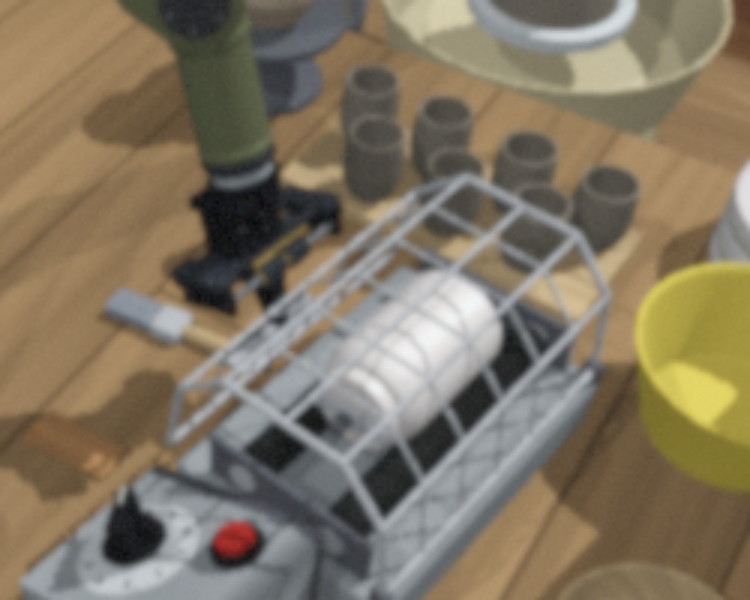

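Call:
step_arm(increments=[0.4, 0, -0.16, 0, 0, 0, 0.3, 0, -0.12, 0, 0, 0, 0, 0, 0, 0, 0, 0])

```text
time: 8.18
position: [0.5138, 0.142, 0.0964]
tool_rot: [0.103, 1.239, -0.145]
ft_force: [0.2, -0.6, 0.4]
grip_width: 0.003
```

```bash
python3 - <<'E'
from h import *
a=ctrl.get_image("scene")[115:195,300:400,::-1];b=ctrl.get_image("top")[170:250,200:300,::-1]
cv2.imwrite("pics/c7.png",np.vstack([np.hstack([cv2.resize(a,(400,320),interpolation=2),cv2.resize(b,(400,320),interpolation=2)])]))
for c in("scene","top"):
  for r in ctrl.spot_point(c,"guard_tab")[:1]: print(r["score"],w(c,r["xyz"]))
  m=ctrl.silhouettes(c,"guard_tab")
  if m: ys,xs=np.where(m[0]["pixels"]); print(c,m[0]["score"],len(xs),xs.min(),xs.max(),ys.min(),ys.max())
s=ctrl.get_state();p=s["position"];print(px("scene",p),px("top",p),s["ft_force"])
for q in [(-.018,-.07),(-.018,.07),(.018,.07),(.018,-.07)]: 
  X=tabpt(0)+M@np.array([q[0],q[1],0]); print(px("scene",X),px("top",X))
E
```

```text
0.82 [0.5025 0.1441 0.1015]
scene 0.63 1086 307 452 108 245
0.87 [0.5015 0.1525 0.1026]
top 0.94 1825 189 341 111 224
[343.2305 162.9646] [263.7521 217.5125] [ 0.4338 -0.3449  0.4136]
[323.9082 168.4466] [283.0393 230.1401]
[351.1896 146.0865] [237.5658 222.1902]
[359.3599 151.1941] [239.8352 210.5394]
[332.1765 174.0816] [285.1724 218.4575]
```

View pics/c7.png

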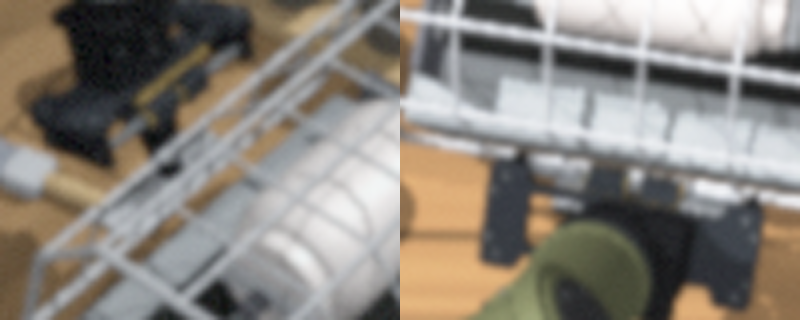

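Call:
step_arm(increments=[0.4, 0, -0.16, 0, 0, 0, 0, 0, 0, 0, 0, 0])

```text
time: 8.72
position: [0.5134, 0.1419, 0.0919]
tool_rot: [0.103, 1.239, -0.145]
ft_force: [1.5, -0.2, -0.0]
grip_width: 0.001
```

```bash
python3 - <<'E'
from h import *
s=ctrl.get_state();print(s["position"],s["ft_force"],s["torque"])
a=ctrl.get_image("scene")[125:185,310:390,::-1]
cv2.imwrite("pics/c8.png",cv2.resize(a,(800,600),interpolation=2))
E
```

```text
[0.5134 0.1419 0.0919] [ 1.4585 -0.1682 -0.011 ] [0.1293 0.2596 0.0059]
```

View pics/c8.png

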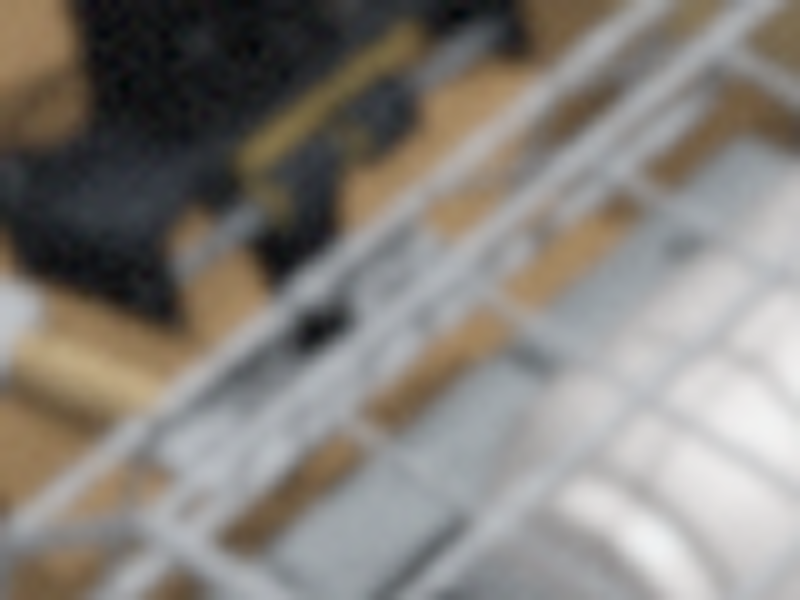

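Call:
step_arm(increments=[-0.94, 0, 0.33, 0, 0, 0, -0.94, 0, 0.33, 0, 0, 0, -0.94, 0, 0.33, 0, 0, 0, -1.5, 0, 0.4, 0, 0, 0, -2, 0, 0, 0, 0, 0, -3, 0, 0, 0, 0, 0, -3, 0, 0, 0, 0, 0, 0, 0, 0, 0, 0, 0])

```text
time: 9.78
position: [0.4887, 0.1477, 0.2172]
tool_rot: [0.103, 1.232, -0.144]
ft_force: [0.2, 0.7, 0.4]
grip_width: 0.006
```

```bash
python3 - <<'E'
from h import *
s=ctrl.get_state();print(s["position"],s["ft_force"],s["torque"])
a=ctrl.get_image("scene")[50:250,240:490,::-1]
cv2.imwrite("pics/c9.png",cv2.resize(a,(750,600),interpolation=2))
cv2.imwrite("pics/t9.png",ctrl.get_image("top")[:,:,::-1])
for c in("scene","top"):
  for n in("guard_tab","dial","selector_grip"):
   for r in ctrl.spot_point(c,n)[:1]: print(c,n,r["score"],w(c,r["xyz"]))
E
```

```text
[0.4887 0.1477 0.2172] [0.1945 0.6577 0.3929] [ 0.1473  0.2412 -0.0068]
scene guard_tab 0.8 [0.5037 0.1411 0.1011]
scene dial 0.67 [ 0.5432 -0.1664  0.0947]
scene selector_grip 0.68 [ 0.5259 -0.1616  0.1261]
top guard_tab 0.59 [0.506  0.1483 0.1004]
top dial 0.61 [ 0.5364 -0.1705  0.0941]
top selector_grip 0.85 [ 0.5233 -0.1605  0.1283]
```

View pics/c9.png

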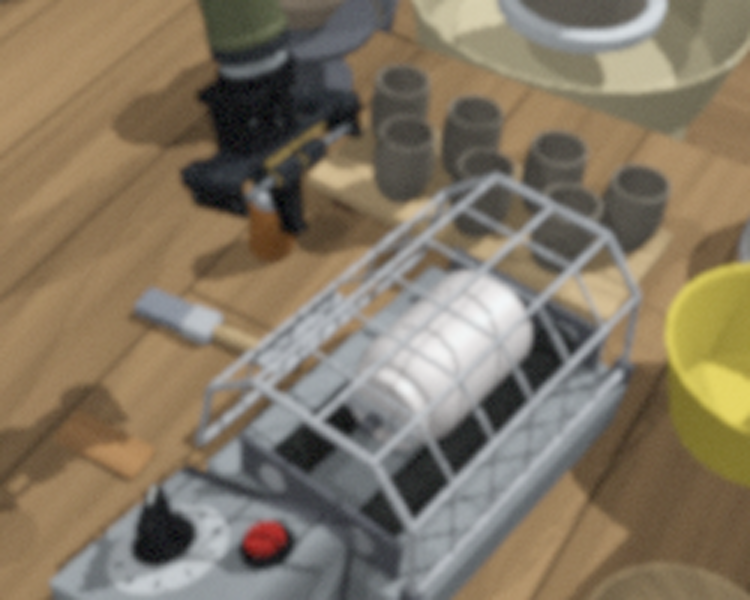

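View pics/t9.png

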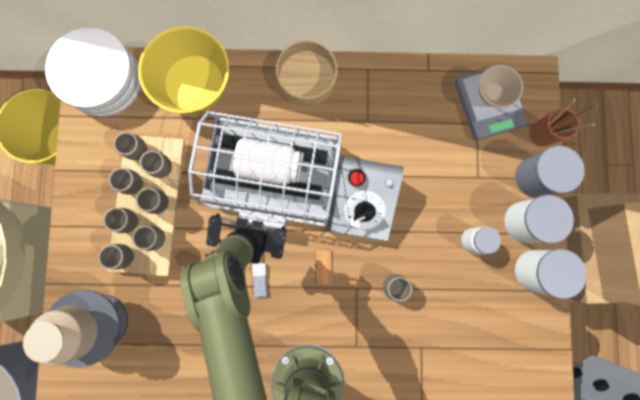

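```bash
python3 - <<'E'
from h import *
s=ctrl.get_state();p=s["position"];Rt=R.from_rotvec(s["tool_rot"]).as_matrix()
im=ctrl.get_image("scene")[:,:,::-1].copy()
x0,y0=290,80;k=8
z=cv2.resize(im[y0:y0+75,x0:x0+100],None,fx=k,fy=k,interpolation=2)
for d,col in((0,(0,0,255)),(-.01,(0,255,0)),(-.02,(255,0,0)),(-.07,(255,255,0))):
    u=(px("scene",p+d*Rt[:,0])-[x0-.5,y0-.5])*k; cv2.circle(z,tuple(int(v) for v in u),4,col,-1); print(u)
cv2.imwrite("pics/c10.png",z)
E
```

```text
[391.9783 430.9179]
[386.7937 408.9171]
[381.5557 386.6898]
[354.5355 272.0303]
```

View pics/c10.png

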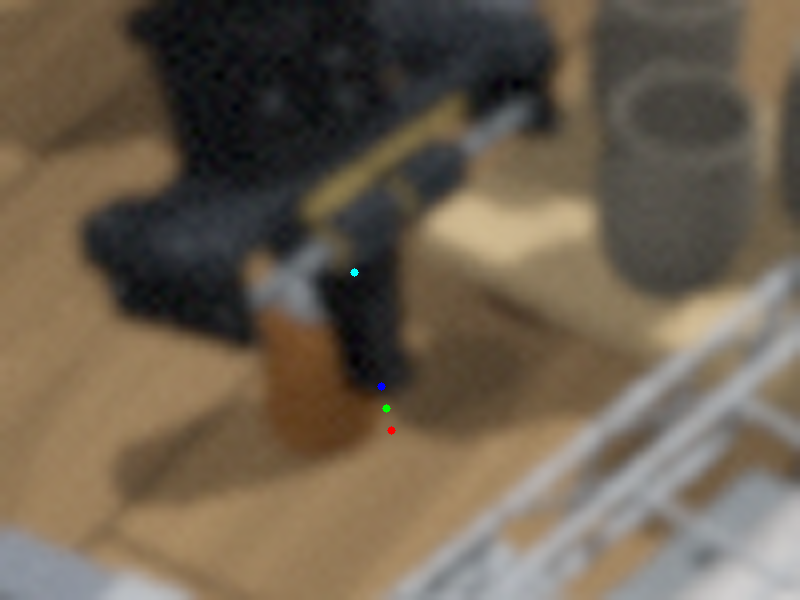

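Call:
step_arm(increments=[-2, 0, 0, 0, 0, 0, -2, 0, 0, 0, 0, 0, -2, 0, 0, 0, 0, 0, 0, 0, 0, 0, 0, 0, 0, 0, 0, 0, 0, 0], fingers=60)

```text
time: 10.85
position: [0.468, 0.1499, 0.2692]
tool_rot: [0.102, 1.24, -0.145]
ft_force: [-0.6, -0.2, 0.6]
grip_width: 0.49
```

```bash
cat > ov.py <<'E'
from h import *
import sys
def ov(fn,opening):
    s=ctrl.get_state();p=s["position"];Rt=R.from_rotvec(s["tool_rot"]).as_matrix()
    outs=[]
    for c in("scene","top"):
        im=ctrl.get_image(c)[:,:,::-1].copy(); k=6 ; ctr=px(c,p-.03*Rt[:,0]); x0,y0=int(ctr[0]-33),int(ctr[1]-45)
        x0=max(x0,0);y0=max(y0,0)
        z=cv2.resize(im[y0:y0+90,x0:x0+66],(396,540),interpolation=2)
        for d,col in((0,(0,0,255)),(-.019,(0,255,0)),(-.07,(255,255,0))):
          for e in(-opening/2,0,opening/2):
            u=(px(c,p+d*Rt[:,0]+e*Rt[:,1])-[x0-.5,y0-.5])*k; cv2.circle(z,tuple(int(v) for v in u),3,col,-1)
        outs.append(z)
    cv2.imwrite(fn,np.hstack(outs)); print(p,s["grip_width"],s["joint_positions"])
E
python3 -c "
from ov import *
ov('pics/o1.png',.087*.6)"
```

```text
[0.468  0.1499 0.2692] 0.4899841603058904 [ 0.1432 -0.2964 -0.5355  1.9475  0.0254  1.1712  1.0042]
```

View pics/o1.png

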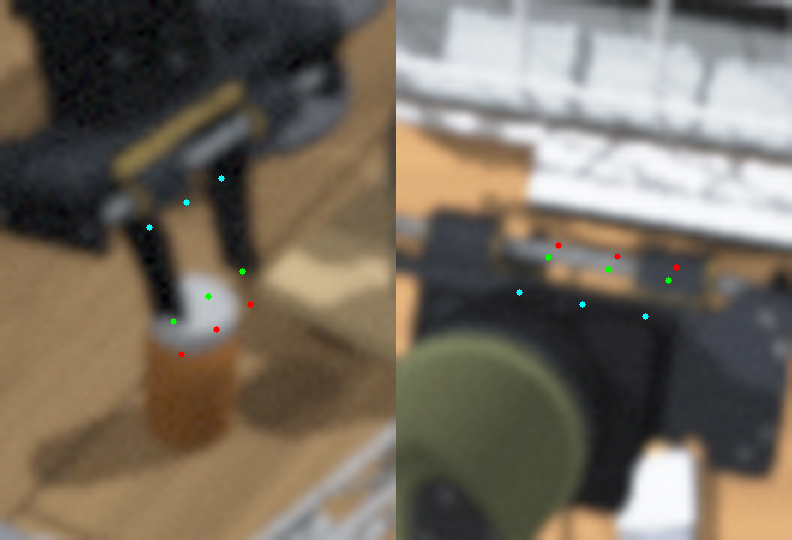

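```bash
cat >> h.py <<'E'
A=np.radians(25)
N=M@np.array([-np.sin(A),0,np.cos(A)]); XD=M@np.array([np.cos(A),0,np.sin(A)]); YD=M[:,1]
G=np.array([.5242,-.1622,.1290]); OFF=.018
def dp(h,phi): # real tip h above panel, jaw at phi deg ccw
    f=np.radians(phi); return G+N*(h-.038-OFF), ori(-N,np.cos(f)*XD+np.sin(f)*YD)
E
python3 - <<'E'
from h import *
D=G-.038*N; print(D,px("top",D),px("scene",D),(M.T@(HINGE-G)))
im=cv2.imread("pics/t9.png")[170:250,320:420]; cv2.imwrite("pics/d1.png",cv2.resize(im,None,fx=7,fy=7,interpolation=2))
s=ctrl.get_state();p=s["position"];R0=R.from_rotvec(s["tool_rot"]).as_matrix()
q=p+np.array([-.0,-.05,.09]); Rq=ori(-N,np.cos(1.2)*XD+np.sin(1.2)*YD)
show(q,Rq,4)
a=dp(.14,36); print(a); show(a[0],a[1],8,q,Rq)
E
```

```text
[ 0.5401 -0.1647  0.0946] [364.1167 210.7436] [295.884 232.112] [ 0.2225  0.3037 -0.029 ]
-2.06,-1.24,0.92,0.0904,-0.0266,0.0063,
-2.04,-1.13,1.08,0.0904,-0.0266,0.0063,
-2.02,-1.01,1.23,0.0904,-0.0266,0.0063,
-1.99,-0.88,1.37,0.0904,-0.0266,0.0063,
(array([ 0.4891, -0.1566,  0.2051]), array([[ 0.4174,  0.8161,  0.3997],
       [-0.0661,  0.4659, -0.8824],
       [-0.9063,  0.3419,  0.2484]]))
2.06,-2.95,1.02,0.0715,-0,-0,
2.06,-2.87,1.23,0.0715,-0,-0,
2.06,-2.78,1.43,0.0715,-0,-0,
2.06,-2.67,1.62,0.0715,-0,-0,
2.06,-2.55,1.81,0.0715,-0,-0,
2.06,-2.41,1.99,0.0715,-0,-0,
2.06,-2.26,2.15,0.0715,-0,-0,
2.06,-2.1,2.31,0.0715,-0,-0,
```

View pics/d1.png

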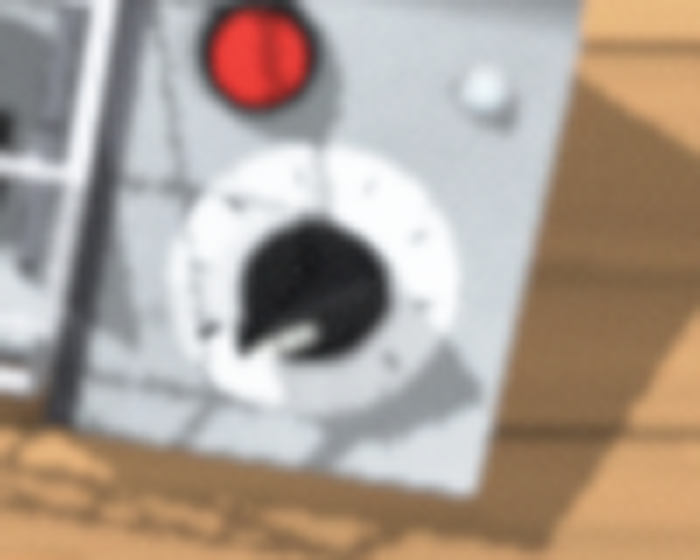

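```bash
sed -i 's/^G=.*OFF/G=np.array([.5262,-.1637,.1290]); OFF/' h.py
python3 - <<'E'
from h import *
s=ctrl.get_state();p=s["position"]
q=p+np.array([-.0,-.05,.09]); Rq=ori(-N,np.cos(1.2)*XD+np.sin(1.2)*YD)
a=dp(.14,36); print(a[0]); show(a[0],a[1],8,q,Rq)
E
```

```text
[ 0.4911 -0.1581  0.2051]
2.08,-2.96,1.05,0.0715,-0,-0,
2.08,-2.88,1.25,0.0715,-0,-0,
2.08,-2.78,1.46,0.0715,-0,-0,
2.08,-2.67,1.65,0.0715,-0,-0,
2.08,-2.54,1.84,0.0715,-0,-0,
2.08,-2.4,2.01,0.0715,-0,-0,
2.08,-2.25,2.18,0.0715,-0,-0,
2.08,-2.09,2.34,0.0715,-0,-0,
```

Call:
step_arm(increments=[-2.06, -1.24, 0.92, 0.09, -0.027, 0.006, -2.04, -1.13, 1.08, 0.09, -0.027, 0.006, -2.02, -1.01, 1.23, 0.09, -0.027, 0.006, -1.99, -0.88, 1.37, 0.09, -0.027, 0.006], fingers=60)

```text
time: 11.45
position: [0.4943, 0.1202, 0.3498]
tool_rot: [0.362, 1.131, -0.333]
ft_force: [0.1, 1.1, -0.1]
grip_width: 0.597
```

```bash
python3 - <<'E'
from h import *
s=ctrl.get_state();print(s["position"],s["joint_positions"])
a=dp(.14,36); show(a[0],a[1],11)
E
```

```text
[0.4943 0.1202 0.3498] [-0.2995 -0.3    -0.1379  1.8476  0.2036  1.2632  0.6277]
1.38,-2.42,0.6,0.057,-0.0015,0.0026,
1.38,-2.39,0.73,0.057,-0.0015,0.0026,
1.37,-2.34,0.87,0.057,-0.0015,0.0026,
1.37,-2.29,1,0.057,-0.0015,0.0026,
1.37,-2.24,1.12,0.057,-0.0015,0.0026,
1.36,-2.17,1.25,0.057,-0.0015,0.0026,
1.36,-2.1,1.37,0.057,-0.0015,0.0026,
1.36,-2.02,1.48,0.057,-0.0015,0.0026,
1.35,-1.94,1.59,0.057,-0.0015,0.0026,
1.35,-1.85,1.7,0.057,-0.0015,0.0026,
1.35,-1.75,1.8,0.057,-0.0015,0.0026,
```

```bash
python3 - <<'E'
from h import *
a=dp(.14,36); q=a[0]+np.array([.02,0,.12]); show(q,a[1],10)
E
```

```text
0.5,-2.44,1.28,0.0627,-0.0017,0.0028,
0.49,-2.36,1.43,0.0627,-0.0017,0.0028,
0.49,-2.27,1.57,0.0627,-0.0017,0.0028,
0.49,-2.16,1.71,0.0627,-0.0017,0.0028,
0.48,-2.05,1.84,0.0627,-0.0017,0.0028,
0.48,-1.94,1.96,0.0627,-0.0017,0.0028,
0.48,-1.81,2.08,0.0627,-0.0017,0.0028,
0.48,-1.68,2.19,0.0627,-0.0017,0.0028,
0.48,-1.54,2.29,0.0627,-0.0017,0.0028,
0.48,-1.39,2.38,0.0627,-0.0017,0.0028,
```

Call:
step_arm(increments=[0.5, -2.44, 1.28, 0.063, -0.002, 0.003, 0.49, -2.36, 1.43, 0.063, -0.002, 0.003, 0.49, -2.27, 1.57, 0.063, -0.002, 0.003, 0.49, -2.16, 1.71, 0.063, -0.002, 0.003, 0.48, -2.05, 1.84, 0.063, -0.002, 0.003, 0.48, -1.94, 1.96, 0.063, -0.002, 0.003, 0.48, -1.81, 2.08, 0.063, -0.002, 0.003, 0.48, -1.68, 2.19, 0.063, -0.002, 0.003, 0.48, -1.54, 2.29, 0.063, -0.002, 0.003, 0.48, -1.39, 2.38, 0.063, -0.002, 0.003, 0, 0, 0, 0, 0, 0])

```text
time: 12.82
position: [0.5307, -0.1567, 0.3255]
tool_rot: [0.921, 0.993, -0.685]
ft_force: [-0.5, 0.7, -0.4]
grip_width: 0.601
```

```bash
python3 - <<'E'
from h import *
s=ctrl.get_state();print(s["position"],s["joint_positions"])
a=dp(.10,36); print(a[0]);show(a[0],a[1],6)
E
```

```text
[ 0.5307 -0.1567  0.3255] [ 0.1873 -0.2586  0.0594  1.8689 -0.0121  1.1112  0.7128]
[ 0.5078 -0.1608  0.1689]
2.24,-1.2,-0.73,-0.0012,-0.0001,0.0033,
2.23,-1.2,-0.73,-0.0012,-0.0001,0.0033,
2.23,-1.21,-0.73,-0.0012,-0.0001,0.0033,
2.22,-1.22,-0.74,-0.0012,-0.0001,0.0033,
2.22,-1.22,-0.74,-0.0012,-0.0001,0.0033,
2.22,-1.23,-0.74,-0.0012,-0.0001,0.0033,
```

Call:
step_arm(increments=[2.24, -1.2, -0.73, -0.001, 0, 0.003, 2.23, -1.2, -0.73, -0.001, 0, 0.003, 2.23, -1.21, -0.73, -0.001, 0, 0.003, 2.22, -1.22, -0.74, -0.001, 0, 0.003, 2.22, -1.22, -0.74, -0.001, 0, 0.003, 2.22, -1.23, -0.74, -0.001, 0, 0.003, 0, 0, 0, 0, 0, 0])

```text
time: 13.7
position: [0.507, -0.1568, 0.1672]
tool_rot: [0.92, 0.991, -0.663]
ft_force: [0.6, 0.1, 0.7]
grip_width: 0.597
```

```bash
python3 - <<'E'
from ov import *
ov('pics/o2.png',.087*.6)
s=ctrl.get_state()
a=dp(.055,36); print(a[0]);show(a[0],a[1],3)
R0=R.from_rotvec(s["tool_rot"]).as_matrix(); print(R.from_matrix(R0.T@a[1]).as_rotvec())
E
```

```text
[ 0.507  -0.1568  0.1672] 0.5965330323337364 [ 0.1923 -0.2425  0.0879  2.1759 -0.0475  0.7797  0.7852]
[ 0.5266 -0.1638  0.1281]
1.54,-0.12,0.06,0.0016,-0.0002,-0.0006,
1.54,-0.12,0.06,0.0016,-0.0002,-0.0006,
1.54,-0.12,0.06,0.0016,-0.0002,-0.0006,
[ 0.0047 -0.0005 -0.0018]
```

View pics/o2.png

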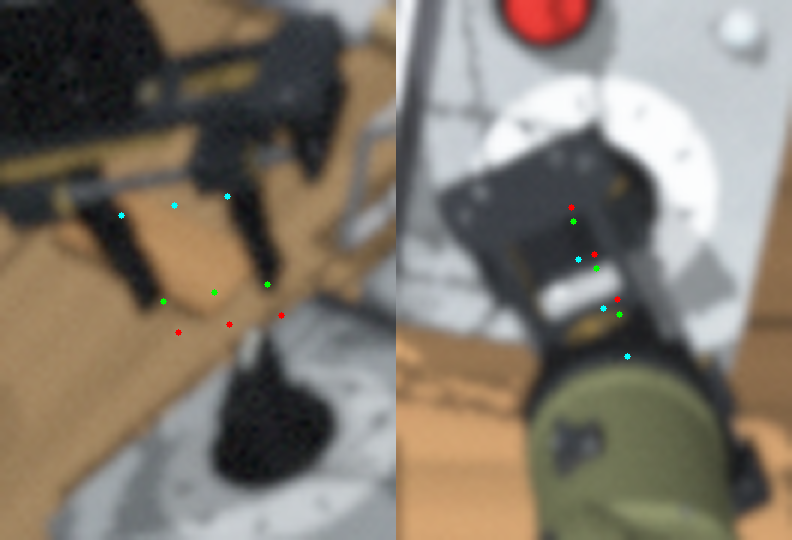

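Call:
step_arm(increments=[1.54, -0.12, 0.06, 0.002, 0, -0.001, 1.54, -0.12, 0.06, 0.002, 0, -0.001, 1.3, -0.12, 0.06, 0.002, 0, -0.001, 0, 0, 0, 0, 0, 0])

```text
time: 14.3
position: [0.5242, -0.164, 0.1273]
tool_rot: [0.924, 0.989, -0.669]
ft_force: [-1.1, -0.1, 0.4]
grip_width: 0.599
```

```bash
python3 - <<'E'
from ov import *
ov('pics/o3.png',.087*.6)
s=ctrl.get_state()
a=dp(.021,36); print(a[0]);show(a[0],a[1],3)
E
```

```text
[ 0.5242 -0.164   0.1273] 0.5988061227914345 [ 0.188  -0.1556  0.0996  2.191  -0.063   0.6792  0.7992]
[ 0.5408 -0.166   0.0973]
1.18,0.05,0,-0.0008,-0.0004,0.0009,
1.18,0.04,0,-0.0008,-0.0004,0.0009,
1.18,0.04,0,-0.0008,-0.0004,0.0009,
```

View pics/o3.png

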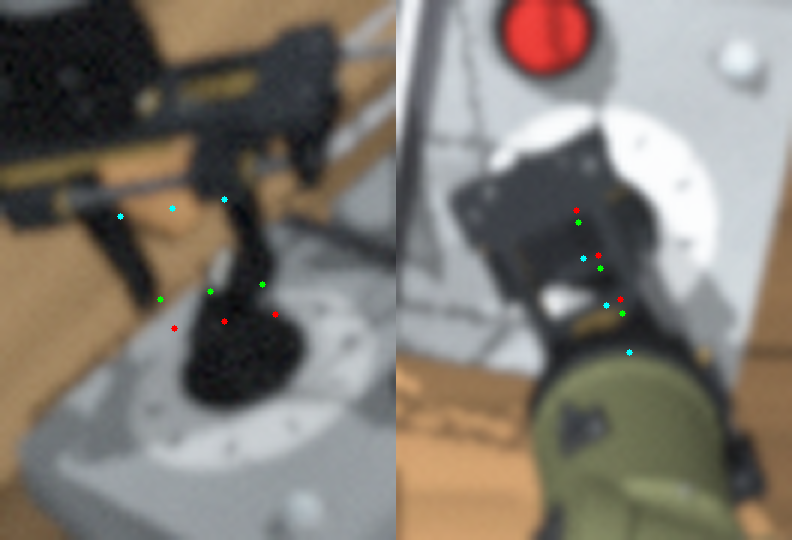

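Call:
step_arm(increments=[1.18, 0.04, 0, -0.001, 0, 0.001, 1.18, 0.04, 0, -0.001, 0, 0.001, 1.0, 0.04, 0, -0.001, 0, 0.001, 0, 0, 0, 0, 0, 0])

```text
time: 14.9
position: [0.5394, -0.1656, 0.0978]
tool_rot: [0.923, 0.988, -0.664]
ft_force: [0.2, 0.1, 0.9]
grip_width: 0.6
```

```bash
python3 - <<'E'
from ov import *
ov('pics/o4.png',.087*.6)
s=ctrl.get_state(); print(s["ft_force"])
a=dp(.021,36); print(a[0]);show(a[0],a[1],1)
E
```

```text
[ 0.5394 -0.1656  0.0978] 0.5999299828808741 [ 0.181  -0.0853  0.1055  2.1967 -0.084   0.6007  0.8196]
[-0.5826 -0.7435  0.9637]
[ 0.5408 -0.166   0.0973]
0.2,0.01,0.01,0.0008,-0.0011,-0.0005,
```

View pics/o4.png

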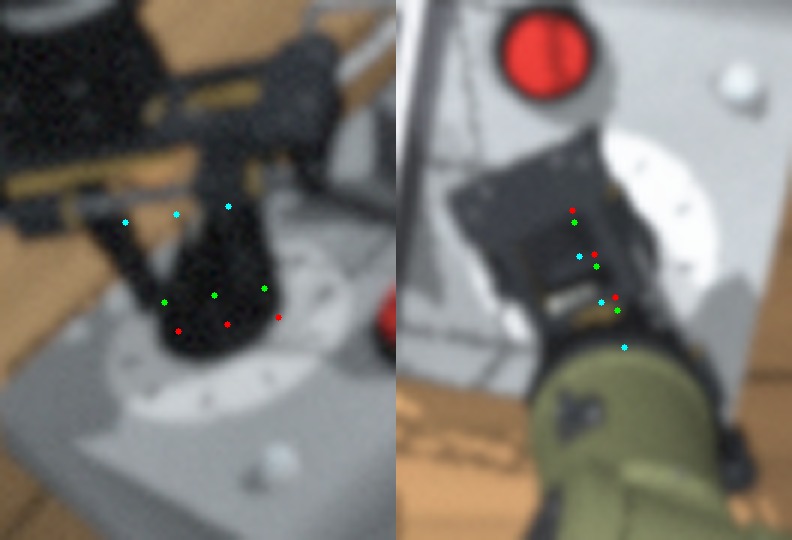

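Call:
step_arm(increments=[0.2, 0, 0, 0, 0, 0, 0, 0, 0, 0, 0, 0, 0, 0, 0, 0, 0, 0, 0, 0, 0, 0, 0, 0, 0, 0, 0, 0, 0, 0], fingers=0, force=35)

```text
time: 15.62
position: [0.54, -0.1663, 0.0973]
tool_rot: [0.923, 0.986, -0.665]
ft_force: [-3.5, -0.1, 2.3]
grip_width: 0.201
```

```bash
python3 - <<'E'
from h import *
s=ctrl.get_state(); print(s["position"],s["ft_force"],s["torque"],s["grip_width"]*87)
a=ctrl.get_image("scene")[160:260,250:350,::-1]
b=ctrl.get_image("top")[160:260,310:410,::-1]
cv2.imwrite("pics/o5.png",cv2.resize(np.hstack([a,b]),(800,400),interpolation=2))
E
```

```text
[ 0.54   -0.1663  0.0973] [-3.4665 -0.0615  2.3187] [-0.114   0.9094 -0.0571] 17.519370469239476
```

View pics/o5.png

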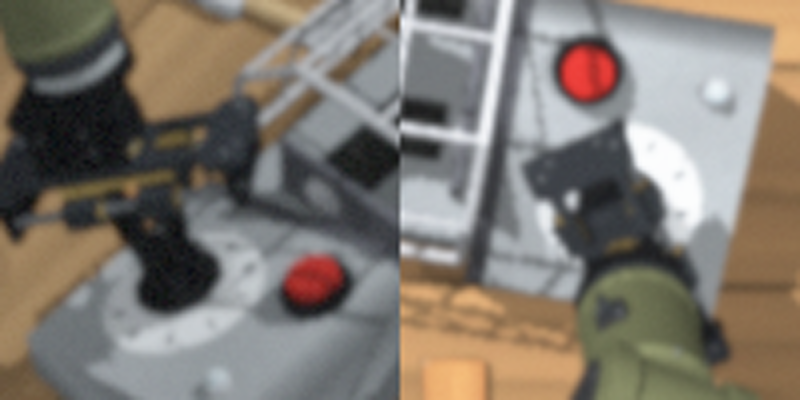

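Call:
step_arm(increments=[0.3, 0, 0, 0, 0, 0, 0.25, 0, 0, 0, 0, 0, 0, 0, 0, 0, 0, 0, 0, 0, 0, 0, 0, 0], force=45)

```text
time: 16.23
position: [0.5423, -0.1667, 0.0924]
tool_rot: [0.923, 0.986, -0.665]
ft_force: [-7.2, -0.0, 5.2]
grip_width: 0.202
```

```bash
python3 - <<'E'
from h import *
s=ctrl.get_state(); Rt=R.from_rotvec(s["tool_rot"]).as_matrix(); print(s["position"],Rt.T@s["ft_force"],Rt.T@s["torque"],s["grip_width"]*87)
print((s["position"]-np.array([.54,-.1663,.0973]))@Rt)
E
```

```text
[ 0.5423 -0.1667  0.0924] [-7.7086 -4.0829 -1.5737] [-0.0256  0.4584 -1.161 ] 17.565860890000227
[0.0054 0.0001 0.0001]
```

Call:
step_arm(increments=[0.1, 0, 0, 0, 0, 0, 0, 0, 0, 0.1, 0, 0, 0, 0, 0, 0.1, 0, 0, 0, 0, 0, 0.1, 0, 0, 0, 0, 0, 0.11, 0, 0, 0, 0, 0, 0.11, 0, 0, 0, 0, 0, 0.11, 0, 0, 0, 0, 0, 0, 0, 0])

```text
time: 17.23
position: [0.5427, -0.1667, 0.0918]
tool_rot: [1.471, 0.782, -1.002]
ft_force: [-9.1, 0.2, 7.6]
grip_width: 0.205
```

```bash
python3 - <<'E'
from h import *
s=ctrl.get_state(); Rt=R.from_rotvec(s["tool_rot"]).as_matrix(); print(s["position"],Rt.T@s["ft_force"],Rt.T@s["torque"],s["grip_width"]*87,s["joint_positions"])
y=Rt[:,1]; print("jaw phi",np.degrees(np.arctan2(y@YD,y@XD)), "tilt err",Rt[:,0]@-N)
a=ctrl.get_image("scene")[160:260,250:350,::-1]
b=ctrl.get_image("top")[160:260,310:410,::-1]
cv2.imwrite("pics/o6.png",cv2.resize(np.hstack([a,b]),(800,400),interpolation=2))
E
```

```text
[ 0.5427 -0.1667  0.0918] [-10.7036  -4.9963   1.2044] [ 0.011  -0.3339 -1.4812] 17.814196767361608 [ 0.2167 -0.0682  0.0717  2.1955 -0.0938  0.5843  0.1975]
jaw phi -0.11242233896262642 tilt err 0.9999989632010927
```

View pics/o6.png

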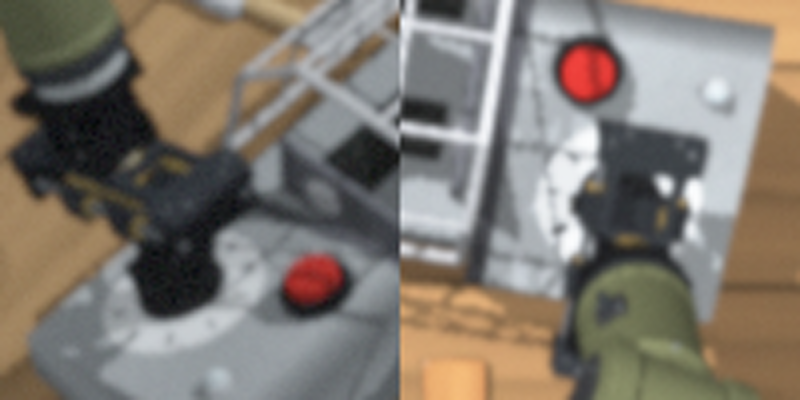

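Call:
step_arm(increments=[0, 0, 0, 0.105, 0, 0, 0, 0, 0, 0.105, 0, 0, 0, 0, 0, 0.105, 0, 0, 0, 0, 0, 0.105, 0, 0, 0, 0, 0, 0.105, 0, 0, 0, 0, 0, 0.105, 0, 0, 0, 0, 0, 0.105, 0, 0, 0, 0, 0, 0.105, 0, 0, 0, 0, 0, 0.105, 0, 0, 0, 0, 0, 0.105, 0, 0, 0, 0, 0, 0, 0, 0])

```text
time: 18.7
position: [0.5427, -0.1669, 0.0919]
tool_rot: [2.334, 0.209, -1.516]
ft_force: [-7.0, 0.4, 7.0]
grip_width: 0.205
```

```bash
cat > chk.py <<'E'
from h import *
import sys
s=ctrl.get_state(); Rt=R.from_rotvec(s["tool_rot"]).as_matrix(); print(s["position"],Rt.T@s["ft_force"],Rt.T@s["torque"],s["grip_width"]*87,s["joint_positions"])
y=Rt[:,1]; print("jaw phi",np.degrees(np.arctan2(y@YD,y@XD)), "tilt err",Rt[:,0]@-N)
a=ctrl.get_image("scene")[160:260,250:350,::-1]
b=ctrl.get_image("top")[160:260,310:410,::-1]
cv2.imwrite(sys.argv[1],cv2.resize(np.hstack([a,b]),(800,400),interpolation=2))
E
python3 chk.py pics/o7.png
```

```text
[ 0.5427 -0.1669  0.0919] [-9.255  -1.0622  3.2595] [ 0.0385 -1.4304 -0.3885] 17.79435170110707 [ 0.2751 -0.0659  0.0151  2.1936 -0.1016  0.5843 -0.8464]
jaw phi -60.30541068533932 tilt err 0.9999992546797004
```

View pics/o7.png

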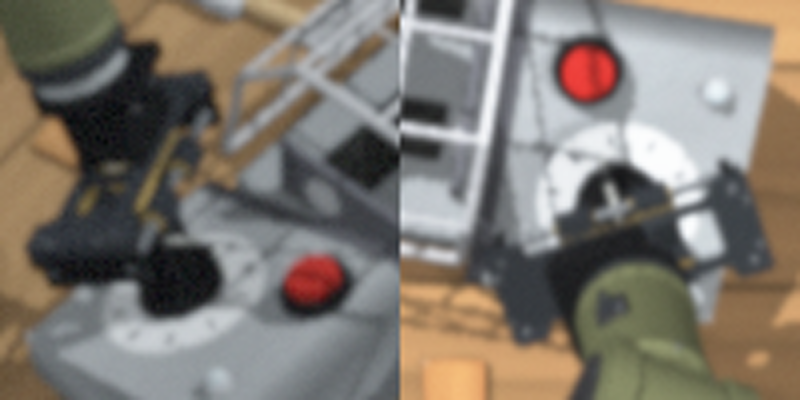

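Call:
step_arm(increments=[0, 0, 0, 0.105, 0, 0, 0, 0, 0, 0.105, 0, 0, 0, 0, 0, 0.105, 0, 0, 0, 0, 0, 0.105, 0, 0, 0, 0, 0, 0.105, 0, 0, 0, 0, 0, 0.105, 0, 0, 0, 0, 0, 0.105, 0, 0, 0, 0, 0, 0.1, 0, 0, 0, 0, 0, 0, 0, 0, 0, 0, 0, 0, 0, 0])

```text
time: 20.05
position: [0.5427, -0.1669, 0.0919]
tool_rot: [-2.335, 0.423, 1.472]
ft_force: [-9.4, -1.2, 8.9]
grip_width: 0.204
```

```bash
python3 chk.py pics/o8.png
```

```text
[ 0.5427 -0.1669  0.0919] [-11.9198   3.9423   3.4449] [-0.0362 -1.4375  0.8593] 17.779199717293555 [ 0.3199 -0.0642 -0.0285  2.1921 -0.1069  0.5844 -1.6756]
jaw phi -108.07298337443909 tilt err 0.999999328390745
```

View pics/o8.png

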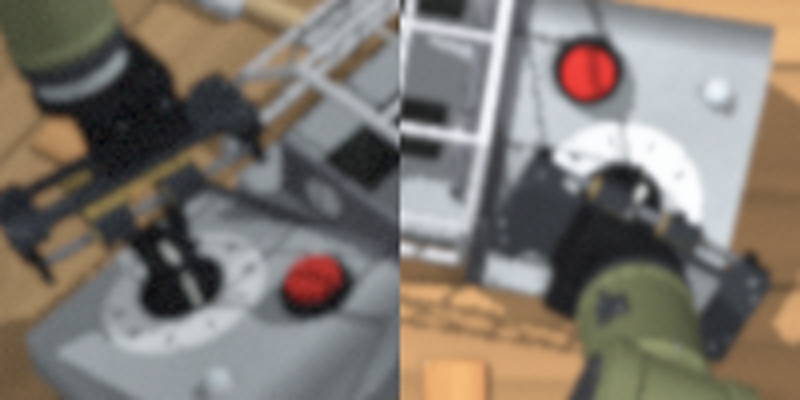

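Call:
step_arm(increments=[-0.35, 0, 0, 0, 0, 0, -0.3, 0, 0, 0, 0, 0, 0, 0, 0, 0, 0, 0])

```text
time: 20.52
position: [0.5402, -0.1665, 0.0973]
tool_rot: [-2.335, 0.423, 1.471]
ft_force: [-4.6, -2.1, 2.7]
grip_width: 0.202
```

Call:
step_arm(increments=[0, 0, 0, 0, 0, 0, 0, 0, 0, 0, 0, 0, 0, 0, 0, 0, 0, 0, 0, 0, 0, 0, 0, 0, 0, 0, 0, 0, 0, 0], fingers=50)

```text
time: 21.15
position: [0.5408, -0.1658, 0.0975]
tool_rot: [-2.336, 0.422, 1.471]
ft_force: [0.5, 0.3, 0.4]
grip_width: 0.491
```

Call:
step_arm(increments=[-1, 0, 0, 0, 0, 0, -1.5, 0, 0, 0, 0, 0, -2, 0, 0, 0, 0, 0, -2, 0, 0, 0, 0, 0, -2, 0, 0, 0, 0, 0, -2, 0, 0, 0, 0, 0, -2, 0, 0, 0, 0, 0, 0, 0, 0, 0, 0, 0])

```text
time: 22.15
position: [0.4919, -0.1606, 0.2112]
tool_rot: [-2.334, 0.425, 1.471]
ft_force: [0.6, -0.0, 0.6]
grip_width: 0.495
```

```bash
python3 chk.py pics/o9.png
```

```text
[ 0.4919 -0.1606  0.2112] [-0.2946 -0.3043 -0.7257] [ 0.0645 -0.5131  0.1467] 43.100312516908595 [ 0.502  -0.3018 -0.1542  2.1303 -0.1607  0.8859 -1.6251]
jaw phi -108.16014576486299 tilt err 0.9999997079077301
```

View pics/o9.png

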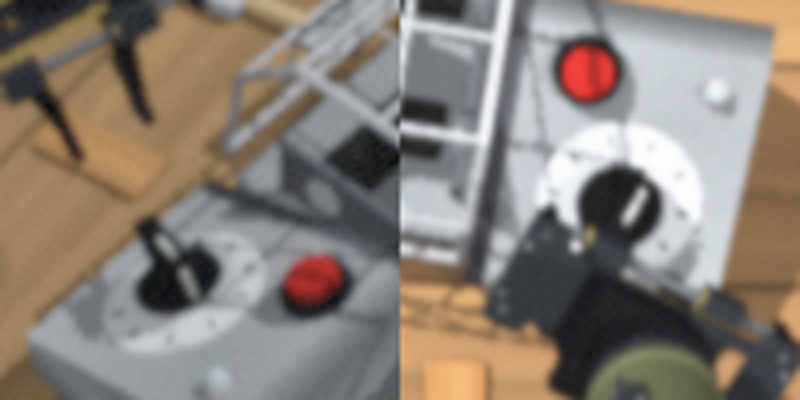

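Call:
step_arm(increments=[1.5, 0, 0, 0, 0, 0, 0, 0, 0, 0, 0, 0])

```text
time: 22.5
position: [0.4971, -0.1591, 0.194]
tool_rot: [-2.331, 0.42, 1.478]
ft_force: [-0.3, 0.5, -0.6]
grip_width: 0.493
```

```bash
python3 - <<'E'
from h import *
for c in ("scene","top"):
    cv2.imwrite(f"pics/{c}_end.png",ctrl.get_image(c)[:,:,::-1])
    for n in ["guard_tab","selector_grip","front_cup","glaze_pot","glaze_brush","rib","oxide_jar","board_cup"]:
        for r in ctrl.spot_point(c,n)[:2]:
            if r["score"]>.5: print(c,n,round(r["score"],2),w(c,r["xyz"]))
print(ctrl.get_state()["joint_positions"])
E
```

```text
scene guard_tab 0.87 [0.5047 0.1475 0.1018]
scene front_cup 0.93 [ 0.3043 -0.2763 -0.0002]
scene front_cup 0.75 [0.5577 0.4799 0.0402]
scene glaze_pot 0.95 [ 0.4552 -0.5405  0.0011]
scene glaze_brush 0.67 [ 0.3614  0.1621 -0.0054]
scene oxide_jar 0.61 [ 0.3417  0.3369 -0.0008]
scene board_cup 0.94 [0.5535 0.4812 0.0392]
scene board_cup 0.55 [0.4446 0.4861 0.0396]
top guard_tab 0.78 [0.5053 0.1519 0.1049]
top selector_grip 0.72 [ 0.5221 -0.1618  0.1327]
top front_cup 0.72 [0.4458 0.4862 0.0406]
top front_cup 0.57 [0.5056 0.1535 0.1016]
top glaze_pot 0.59 [ 0.455  -0.5396  0.0014]
top glaze_brush 0.86 [0.37   0.1644 0.0036]
top rib 0.84 [ 0.3619 -0.0455  0.    ]
top oxide_jar 0.8 [ 0.341   0.3351 -0.0057]
top board_cup 0.6 [0.5593 0.484  0.0432]
[ 0.4969 -0.276  -0.1576  2.1415 -0.1594  0.8508 -1.6269]
```

View pics/scene_end.png

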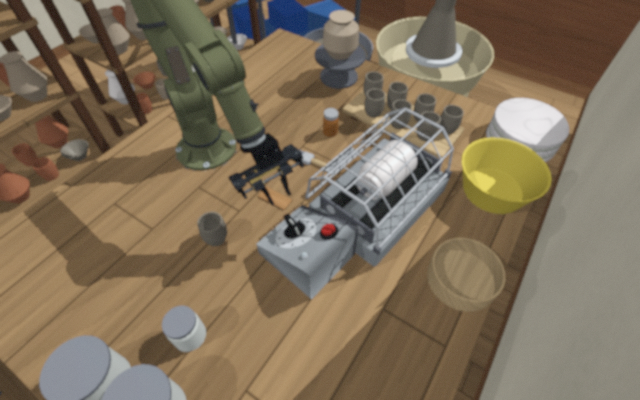

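The guard is shut, the pointer stands about 18° clockwise of up the slope (fourth notch), the gripper is clear of the selector and nothing else has moved. I'm handing the job in.

```bash
python3 -c "
from bench import ctrl
print(ctrl.close_job())"
```

```text
the job is handed in; nothing more can be done
None
```

I shut the wire guard first. I then gripped the selector, pressed it in about 6 mm, turned it 144° clockwise, let it spring back and moved the gripper clear. The job was handed in at about 23 s of the 64 s, with no verdict reported.

**Last checks**
- **Guard:** both cameras put the tab 102–105 mm above the bench; shut is 102 mm. That is an angle of about 0.01 rad or less.
- **Selector:** the pointer is about 18° clockwise of up the slope, which is the fourth notch. The top camera puts the grip centre within 4–5 mm of where it should be with the handle out. The scene camera did not find the grip in the last look.
- **Other things:** each was within about 5 mm of where it started, which is the networks' own error. The last look found the front cup only in the scene camera and the rib only in the top camera. I did not measure the stop button's travel; the gripper never went near it and it looks unchanged.

**What disagreed**
- **Fingertips:** in the pictures the fingertips sat about 18 mm further back along the tool than the reported TCP. I allowed for this when gripping the selector.
- **Guard push:** because of that offset, the tips never clearly pressed on the shut tab. The last part closed under the guard's own weight, so "shut" rests on the cameras.
- **Joint 2:** on the final retreat it read -0.302 rad against its limit of -0.3. I moved it back to -0.276 before handing in, but I can't tell whether that counts as passing the range.

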